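# Close the loaded chamber of a vial photometer and start it

## Task

One of the photometer's two chambers holds a tall capped vial, the other only a low white plug. With the fingertips, push the sliding cover over the chamber with the vial fully shut, leaving the other cover open where it is, and then press the large round button all the way down and let it come back up. Only push and press: do not lift or shift the vial, the plug or the glassware around, and do not press the small button.

Things in the scene. Friction and masses are not known exactly. Their poses are not given: they have to be found in the camera images.
- reader: photometer, a white bench instrument 240 (x) x 360 (y) x 100 mm high with a flat top deck, firmly fixed. Origin: centre of its underside, on the work surface. Its x axis points from its front (robot side) to its back, y to its left as seen from the robot, z up. On the deck are two chambers (square wells) towards the back on the left and in the middle, each with a sliding cover between two low rails, and at the right a flat dark display with two push buttons in front of it.
- cover_left (a joint): opening of the left chamber's sliding cover in m: 0 is fully shut against its stop, up to 0.085 fully open. It starts about 0.06 to 0.08 open, parked in front of its well, and closes by sliding along the reader's +x (away from the robot). It slides with about 2 N of friction and stays where it is left.
- cover_right (a joint): the same for the chamber in the middle of the deck (the right one of the two).
- lip_left (a point): middle of the front (-x) face of the left cover's upright push lip. The cover is a grey plate 64 (x) x 60 (y) x 5 mm; the lip runs along its whole front edge, 60 mm wide, 10 mm thick, and stands up to 29 mm above the deck; this point is 17 mm above the deck and moves with the cover. The rails beside the cover are 8 mm high, 6 mm thick, 35 mm either side of its middle. The deck in front of the lip is bare.
- lip_right (a point): the same point on the right cover's lip.
- chamber_left (a point): centre of the mouth of the left square well, 35 x 35 mm, 60 mm deep, at deck height (100 mm), at x +50, y +115 mm in the reader's frame.
- chamber_right (a point): centre of the mouth of the right well, the same size, at x +50, y +15 mm in the reader's frame.
- vial_center (a point): centre of the loose sample vial, amber glass with a black cap, 26 mm in diameter, 57 mm tall, standing in one of the two wells (either one) with its top 3 mm below the deck.
- plug_center (a point): centre of the loose white plug, 30 mm in diameter, 14 mm tall, lying on the floor of the other well.
- start_top (a point): middle of the top of the large round button (32 mm across) at the right front of the deck, x -45, y -80 mm in the reader's frame; pressed straight down.
- start (a joint): travel of the large button in m: 0 up, 0.006 fully down (about 5 N); springs back.
- standby_top (a point): middle of the top of the small round button (16 mm across), 68 mm to the right (-y) of the large one; not to be pressed.
- standby (a joint): travel of the small button in m: 0 up, 0.005 fully down.
- stopper: loose black rubber stopper, 26 mm across, 26 mm tall, on the deck behind the display. Origin: centre of its underside.
- beaker: loose glass beaker, 68 mm across, 85 mm tall, left of the reader towards its front. Origin: centre of its underside.
- flask: loose conical flask, 80 mm across, 130 mm tall, right of the reader towards its front. Origin: centre of its underside.
- measure: loose measuring cylinder with a blue foot, 72 mm across the foot, 197 mm tall, left of the reader behind the beaker. Origin: centre of its underside.
- jar: loose white jar, 72 mm across, 95 mm tall, right of the reader behind the flask. Origin: centre of its underside.
- dish: loose shallow glass dish, 90 mm across, 16 mm tall, in front of the reader on the right. Origin: centre of its underside.

How it is judged:
On the way, in this order (a step that is already met when the one before it is completed fails the run):
1. the cover over the chamber with the vial is fully shut (((horizontal distance between vial_center and chamber_left below 0.03 m and value of joint cover_left below 0.004 m) or (horizontal distance between vial_center and chamber_right below 0.03 m and value of joint cover_right below 0.004 m))), for 0.2 s.
2. the large button is pressed down while that cover is shut (((horizontal distance between vial_center and chamber_left below 0.03 m and value of joint cover_left below 0.004 m) or (horizontal distance between vial_center and chamber_right below 0.03 m and value of joint cover_right below 0.004 m)) and value of joint start above 0.004 m), for 0.05 s.
At the end, for the whole second after the job is handed in: The cover over the vial's chamber is shut to within 4 mm, the other cover is within 8 mm of where it started, both buttons are up, the vial stands upright within 12 mm and the plug lies within 12 mm of its start, and every bystander is within 30 mm of where it stood (((horizontal distance between vial_center and chamber_left below 0.03 m and value of joint cover_left below 0.004 m and distance of lip_right from where it was at the start of the episode below 0.008 m) or (horizontal distance between vial_center and chamber_right below 0.03 m and value of joint cover_right below 0.004 m and distance of lip_left from where it was at the start of the episode below 0.008 m)) and value of joint each of start, standby below 0.0015 m and angle between vial_center's own z axis and vertical below 0.2 rad and distance of each of vial_center, plug_center from where it was at the start of the episode below 0.012 m and distance of each of stopper, beaker, flask, measure, jar, dish from where it was at the start of the episode below 0.03 m); the robot touches nothing.
It fails at once if the cover of the chamber without the vial is moved by more than 10 mm ((horizontal distance between vial_center and chamber_left below 0.03 m and distance of lip_right from where it was at the start of the episode above 0.01 m) or (horizontal distance between vial_center and chamber_right below 0.03 m and distance of lip_left from where it was at the start of the episode above 0.01 m)).
It fails at once if the small button is pressed (value of joint standby above 0.0025 m).
It fails at once if the large button is pressed before the cover is shut (value of joint start above 0.004 m and not ((horizontal distance between vial_center and chamber_left below 0.03 m and value of joint cover_left below 0.008 m) or (horizontal distance between vial_center and chamber_right below 0.03 m and value of joint cover_right below 0.008 m))).
It fails at once if the vial or the plug is lifted or shifted by more than 12 mm (distance of any of vial_center, plug_center from where it was at the start of the episode above 0.012 m).
It fails at once if a bystander is lifted, carried, knocked over or shifted by more than 30 mm (distance of any of stopper, beaker, flask, measure, jar, dish from where it was at the start of the episode above 0.03 m or angle between any of stopper, beaker, flask, measure, jar, dish's own z axis and vertical above 0.5 rad).
It also fails if it takes over 40 s, if anything falls off the work surface, if the arm or the gripper's body presses on something with over 40 N, if the wrist force passes 120 N, or if a joint passes its speed limit or range.

## Robot

A 6-joint arm with a two-finger parallel gripper is mounted at the origin on the work surface. World frame = base frame: x ahead of the robot, y to its left, z up, the work surface at z = 0. Lengths are in m, angles in rad, forces in N, time in s.
With the tool pointing down it reaches from about 0.275 to 0.75 m from the base axis. Payload 10.2 kg.
Tool frame: the origin (TCP) lies at the very end of the fingers, on their centre line; the grasp point (between the pads) lies 19 mm behind it; z points along the fingers, y is the direction in which the jaws open and shut (so a half turn about z gives the same grasp; the last joint's range is limited). The gripper opens to 88 mm and grips with 3 to 60 N. Pads are 18 mm wide; open, the fingers measure 123 mm over their backs; the gripper's body (75 mm by 187 mm) begins 45 mm behind the grasp point.
Start: joints at [-1.326, 0.313, 1.498, -0, 1.331, -0.223], TCP at [0.237, -0.469, 0.239] pointing down, gripper open.
Joint ranges: [-2.94, 2.94], [-0.97, 2.17], [0.19, 2.56], [-1.23, 4.37], [0.02, 3.11], [-2.88, 2.88]. Speed limits (rad/s): [2.39, 2.39, 3.01, 3.14, 3.14, 3.14].

## Interface

Orientations are given as [roll, pitch, yaw] about the fixed x, y, z axes, in that order (R = Rz(yaw) Ry(pitch) Rx(roll)).
In Python, from workcell import bot, optics gives the robot as it stands.
- The arm moves only by the tool jog_arm, never from a script. Its argument "commands" is a list of rows, each an object of numbers: "tx", "ty", "tz": the shift along the tool's x, y, z in cm; "ax", "ay", "az": the turn, a rotation vector about the tool's x, y, z in degrees; "claw": the finger opening in cm, from 0 to 8.81. In form: [{"tx": .., "ty": .., "tz": .., "ax": .., "ay": .., "az": .., "claw": ..}, ...]. A call has 1 to 12 rows; each row shifts and turns the commanded pose from where the row before left it, along the tool's axes as they then stand; what a row does not reach is not made up. A row lasts 1/12 s, in which the tool goes at most 41.7 mm and 7.16 degrees, less where a joint would pass 70% of its speed; a pose out of reach is approached as far as the arm can. A call with a gripper value outside its range is refused whole. The fingers move at their own pace and stop on an object; "squeeze" is the grip in N (left out, the last holds). Time passes only in rows, so rows that do not move let the fingers close. It gives the time, the measured TCP pose, the force and the opening at its end, in the units of the state.
- bot.sense(): the state, without advancing time (a new reading comes with each control period).
- optics.grab_frame(name): name is "side" or "top"; returns the picture (384x512x3 uint8, red, green, blue); there is no depth.
- optics.camera_model(name): a dict with "fx", "fy", "cx", "cy" (pixels), "k1" (the pictures are not rectified: a ray, as slopes to the right and down, at radius r is drawn at 1 + k1 r^2 times it, then the intrinsics apply), "R" (3x3) and "t" (3): a world point X has camera coordinates R X + t. Camera axes: x right, y down, z forward; pixel columns grow to the right and rows downward; lengths in m; the calibration is good to about 2 mm. A picture is of the moment at which its call begins. camera_model takes no time and is no camera call.
- bot.sign_off(): hands the job in, once; it reports no verdict.
The state is a dict: "time_s": time; "qpos": joint angles; "dq": joint speeds; "joint_torque": joint torques, N m; "eef_pos": TCP position; "ee_rot": TCP orientation; "contact_force": force on the tool from outside, world axes, zero at the start; "torque": the same for the moment, N m; "opening": finger opening in m.
Only numpy, scipy, OpenCV 4.12 (cv2) and the standard library are available. Lean on these libraries where they do the work, as an engineer would, in place of code of your own. Each camera call takes 0.05 s, during which the arm holds its last target. There are 200 camera calls.

## Working session

There is one attempt and no reset: what is moved stays moved. The work goes in short steps, Python scripts to look and compute and a tool call to move; the robot and the scene stay as the last step left them, time stands still between calls to the robot, and variables do not carry over. Pictures are saved under pics/ and viewed, about 8 in all and at most 12, crops included, and the job is handed in when it is done.

Besides the shell and the picture viewer there is one more tool, called after "Request:" as name([rows], argument=value, ...), one row to a line, values as JSON. jog_arm: Moves the arm, as the interface text tells. Its arguments: {"type":"object","properties":{"commands":{"type":"array","items":{"type":"object","properties":{"tx":{"type":"number"},"ty":{"type":"number"},"tz":{"type":"number"},"ax":{"type":"number"},"ay":{"type":"number"},"az":{"type":"number"},"claw":{"type":"number"}}}},"squeeze":{"type":"number"}},"required":["commands"]}

```bash
mkdir -p pics; python3 - <<'E'
from workcell import bot, optics
import cv2
for n in ("top","side"):
    cv2.imwrite(f"pics/{n}0.png",cv2.cvtColor(optics.grab_frame(n),cv2.COLOR_RGB2BGR))
    print(n,optics.camera_model(n))
s=bot.sense();print(s["time_s"],s["eef_pos"],s["ee_rot"],s["opening"],s["contact_force"])
E
```

```text
top {'fx': 476.3145221196069, 'fy': 476.3145221196069, 'cx': 248.53486565843568, 'cy': 190.58223146105064, 'k1': -0.05219493134792476, 'R': array([[-0.02219588, -0.99939264, -0.02686442],
       [-0.99474039,  0.02476423, -0.0993896 ],
       [ 0.09999451,  0.02451708, -0.99468589]]), 't': array([0.02987723, 0.55374177, 1.25110692])}
side {'fx': 377.8814067665698, 'fy': 377.8814067665698, 'cx': 264.5242472098501, 'cy': 191.81152328599785, 'k1': -0.0212747662267445, 'R': array([[-0.98605906, -0.16551768,  0.01707146],
       [-0.12574587,  0.67404519, -0.72790868],
       [ 0.10897482, -0.71990762, -0.68546153]]), 't': array([0.54442168, 0.14536601, 0.8967892 ])}
0.1 [ 0.23667705 -0.46840154  0.23824074] [-3.14052386e+00 -2.23836218e-04  4.67827785e-01] 0.08808576455256649 [-0.72658419 -0.66033692  0.08806856]
```

View pics/top0.png

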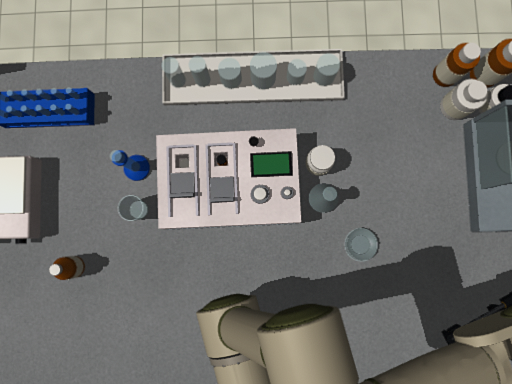

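View pics/side0.png

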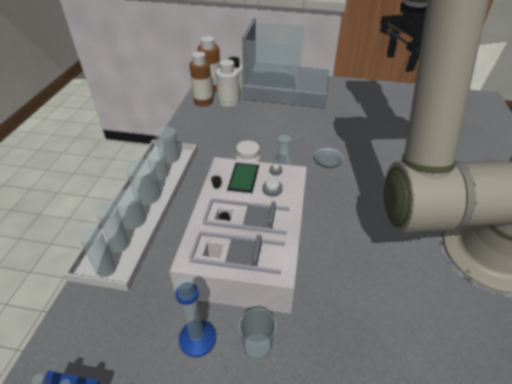

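The top view shows a black cap in the middle well, around (221,160), and a white floor in the left well, around (182,160). The large button is near (260,194) and the small one near (288,193). Next I'll zoom in and measure.

```bash
cat > h.py <<'E'
import numpy as np, cv2
from workcell import optics
def ray(n,px,z):
    c=optics.camera_model(n); K=np.array([[c["fx"],0,c["cx"]],[0,c["fy"],c["cy"]],[0,0,1]])
    p=cv2.undistortPoints(np.array(px,float).reshape(-1,1,2),K,np.array([c["k1"],0,0,0.]),
        ).reshape(-1,2)
    d=np.c_[p,np.ones(len(p))]@c["R"]; o=-c["R"].T@c["t"]
    return o+d*((np.asarray(z)-o[2])/d[:,2])[:,None]
def proj(n,X):
    c=optics.camera_model(n); K=np.array([[c["fx"],0,c["cx"]],[0,c["fy"],c["cy"]],[0,0,1]])
    return cv2.projectPoints(np.array(X,float).reshape(-1,1,3),cv2.Rodrigues(c["R"])[0],c["t"],K,np.array([c["k1"],0,0,0.]))[0].reshape(-1,2)
E
python3 - <<'E'
from h import *
im=cv2.imread("pics/top0.png"); hsv=cv2.cvtColor(im,cv2.COLOR_BGR2HSV)
x0,y0=150,122
cr=cv2.resize(im[122:236,150:310],None,fx=5,fy=5,interpolation=cv2.INTER_CUBIC); cv2.imwrite("pics/topcrop.png",cr)
s=cv2.imread("pics/side0.png")[150:310,165:315]
cv2.imwrite("pics/sidecrop.png",cv2.resize(s,None,fx=3.7,fy=3.7,interpolation=cv2.INTER_CUBIC))
# deck: bright, largest contour
g=cv2.cvtColor(im,cv2.COLOR_BGR2GRAY); print(g[215,170:180],g[227:232,230],g[180,300:306])
m=(g>165).astype(np.uint8); m=cv2.morphologyEx(m,cv2.MORPH_OPEN,np.ones((3,3)))
cs=[c for c in cv2.findContours(m,0,1)[0] if cv2.pointPolygonTest(c,(240,218),True)>-5]
c=max(cs,key=cv2.contourArea); r=cv2.minAreaRect(c); b=cv2.boxPoints(r); print("rect",r); 
w=ray("top",b,.1); print(np.c_[b,w].round(4)); print([np.linalg.norm(w[i]-w[i-1]).round(4) for i in range(4)])
gm=cv2.inRange(hsv,(40,80,20),(85,255,200))[120:240,150:310]; c=max(cv2.findContours(gm,0,1)[0],key=cv2.contourArea)
r=cv2.minAreaRect(c); b=cv2.boxPoints(r)+[150,120]; print("display",np.c_[b,ray("top",b,.1)].round(4))
E
```

```text
[123  90 100 200 208 206 206 209 209 210] [110 112 108 109 113] [46 51 53 53 53 54]
rect ((227.1702117919922, 178.13418579101562), (93.47350311279297, 142.57357788085938), 87.43623352050781)
[[ 1.538642e+02  1.346330e+02  6.985000e-01  2.566000e-01  1.000000e-01]
 [ 2.962950e+02  1.282555e+02  7.045000e-01 -1.110000e-01  1.000000e-01]
 [ 3.004763e+02  2.216354e+02  4.654000e-01 -1.137000e-01  1.000000e-01]
 [ 1.580454e+02  2.280129e+02  4.575000e-01  2.463000e-01  1.000000e-01]]
[np.float64(0.2411), np.float64(0.3676), np.float64(0.2391), np.float64(0.3601)]
display [[ 2.521131e+02  1.543756e+02  6.397000e-01  3.900000e-03  1.000000e-01]
 [ 2.886493e+02  1.526357e+02  6.417000e-01 -8.940000e-02  1.000000e-01]
 [ 2.896358e+02  1.733507e+02  5.884000e-01 -9.020000e-02  1.000000e-01]
 [ 2.530996e+02  1.750905e+02  5.863000e-01  2.600000e-03  1.000000e-01]]
```

View pics/topcrop.png

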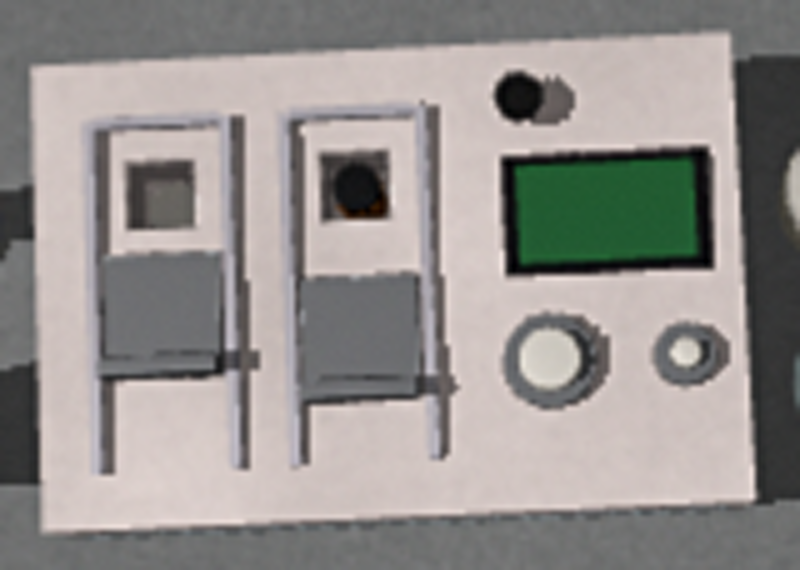

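View pics/sidecrop.png

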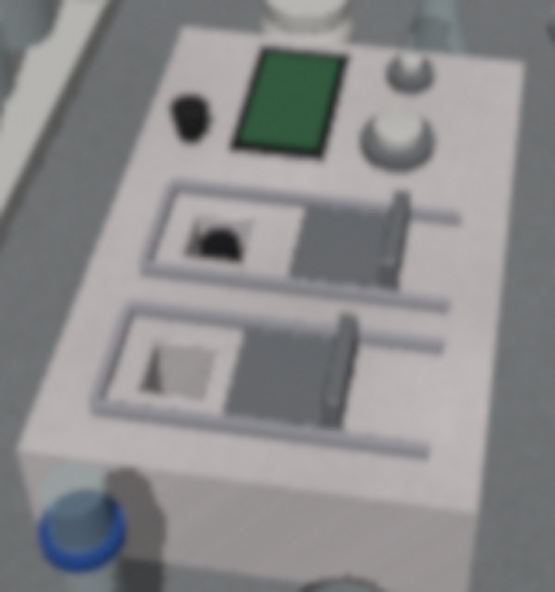

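The crops confirm the vial: a black cap with an amber body in the middle (right) well. The right cover's lip front edge runs from about (304,402) to (416,394) in the crop. The large button's top is at (551,358) and the small one's at (686,351). Next I'll fit the reader's pose.

```bash
python3 - <<'E'
from h import *
for n in("top","side"):
    c=optics.camera_model(n); print(n,"cam",(-c["R"].T@c["t"]).round(3))
f=lambda a:(np.array(a,float)+.5)/5-.5+[150,122]
g=lambda a:(np.array(a,float)+.5)/3.7-.5+[165,150]
# reader-frame xy, z
L=np.array([[.12,.18],[.12,-.18],[-.12,-.18],[-.12,.18],[.05,.115],[.05,.015]])
P=f([[32,66],[730,32],[755,500],[42,532],[160,194],[355,186]])
def fit(W):
    T=cv2.estimateAffinePartial2D(L,W[:,:2])[0]; s=np.hypot(T[0,0],T[1,0]); a=np.arctan2(T[1,0],T[0,0])
    R=np.array([[np.cos(a),-np.sin(a)],[np.sin(a),np.cos(a)]]); t=W[:,:2].mean(0)-R@L.mean(0)
    print("scale",s.round(4),"yaw",np.degrees(a).round(2),"t",t.round(4),"res mm",((W[:,:2]-(L@R.T+t))*1e3).round(1).tolist()); return R,t
R,t=fit(ray("top",P,.1))
S=g([[182,27],[524,64],[478,512],[20,450],[180,371],[220,240]])
Rs,ts=fit(ray("side",S,.1))
inv=lambda W:((W[:,:2]-t)@R).round(4)
B=ray("top",f([[551,358],[686,351]]),[.112,.110]); print("buttons world",B.round(4),"reader",inv(B).tolist())
for z in(.1,.129):
    X=ray("top",f([[304,402],[416,394],[306,380],[416,373]]),z); print("lipR z",z,inv(X).tolist())
X=ray("side",g([[404,192],[396,195],[396,290],[381,285]]),.129); print("side lip top R",((X[:,:2]-ts)@Rs).round(4).tolist())
for q in [(-.045,-.08),(-.045,-.148),(.05,.015),(-.05,.015),(-.05,.115)]: print(q,(R@q+t).round(4),(Rs@q+ts).round(4))
# left lip
X=ray("top",f([[102,376],[220,372]]),.129); print("lipL",inv(X).tolist())
E
```

```text
top cam [ 0.426 -0.015  1.3  ]
side cam [0.457 0.638 0.711]Traceback (most recent call last):
  File "<stdin>", line 13, in <module>
  File "<stdin>", line 10, in fit
cv2.error: OpenCV(4.12.0) /io/opencv/modules/calib3d/src/ptsetreg.cpp:1108: error: (-215:Assertion failed) count >= 0 && to.checkVector(2) == count in function 'estimateAffinePartial2D'
```

```bash
cat > m.py <<'E'
from h import *
f=lambda a:(np.array(a,float)+.5)/5-.5+[150,122]
g=lambda a:(np.array(a,float)+.5)/3.7-.5+[165,150]
L=np.array([[.12,.18],[.12,-.18],[-.12,-.18],[-.12,.18],[.05,.115],[.05,.015]])
P=f([[32,66],[730,32],[755,500],[42,532],[160,194],[355,186]])
def fit(W):
    W=np.ascontiguousarray(W[:,:2])
    T=cv2.estimateAffinePartial2D(L,W,ransacReprojThreshold=.05)[0]; s=np.hypot(T[0,0],T[1,0]); a=np.arctan2(T[1,0],T[0,0])
    R=np.array([[np.cos(a),-np.sin(a)],[np.sin(a),np.cos(a)]]); t=W.mean(0)-R@L.mean(0)
    print("scale",s.round(4),"yaw",np.degrees(a).round(2),"t",t.round(4),"res mm",((W-(L@R.T+t))*1e3).round(1).tolist()); return R,t
R,t=fit(ray("top",P,.1))
inv=lambda W:((W[:,:2]-t)@R).round(4)
E
python3 - <<'E'
from m import *
S=g([[182,27],[524,64],[478,512],[20,450],[180,371],[220,240]])
Rs,ts=fit(ray("side",S,.1))
B=ray("top",f([[551,358],[686,351]]),[.112,.110]); print("buttons world",B.round(4),"reader",inv(B).tolist())
for z in(.1,.129):
    X=ray("top",f([[304,402],[416,394],[306,380],[416,373]]),z); print("lipR z",z,inv(X).tolist())
X=ray("side",g([[404,192],[396,195],[396,290],[381,285]]),.129); print("side lip top R",((X[:,:2]-ts)@Rs).round(4).tolist())
for q in [(-.045,-.08),(-.045,-.148),(.05,.015),(-.05,.015),(-.05,.115)]: print(q,(R@q+t).round(4),(Rs@q+ts).round(4))
X=ray("top",f([[102,376],[220,372]]),.129); print("lipL",inv(X).tolist())
E
```

```text
scale 1.0007 yaw 1.19 t [0.5814 0.0686] res mm [[0.2, -0.1], [0.1, -0.4], [0.3, -0.1], [-0.1, 0.4], [0.0, 0.2], [-0.6, -0.0]]
scale 0.5171 yaw -115.49 t [0.585  0.1136] res mm [[10.7, -38.6], [94.5, -197.5], [-16.6, -55.8], [-102.8, 104.4], [-39.2, 165.0], [53.4, 22.5]]
buttons world [[ 0.5386 -0.0133  0.112 ]
 [ 0.5406 -0.0811  0.11  ]] reader [[-0.0445, -0.081], [-0.0439, -0.1488]]
lipR z 0.1 [[-0.0601, 0.045], [-0.0586, -0.012], [-0.0489, 0.0436], [-0.0479, -0.0124]]
lipR z 0.129 [[-0.0624, 0.042], [-0.0609, -0.0136], [-0.0515, 0.0406], [-0.0505, -0.014]]
side lip top R [[0.0805, -0.0284], [0.0756, -0.0259], [0.0142, -0.0677], [0.0124, -0.0589]]
(-0.045, -0.08) [ 0.5381 -0.0123] [0.5322 0.1886]
(-0.045, -0.148) [ 0.5395 -0.0803] [0.4708 0.2179]
(0.05, 0.015) [0.6311 0.0847] [0.5771 0.062 ]
(-0.05, 0.015) [0.5311 0.0826] [0.6201 0.1522]
(-0.05, 0.115) [0.529  0.1825] [0.7104 0.1092]
lipL [[-0.045, 0.1421], [-0.0456, 0.0832]]
```

The top-view fit is good: residuals are under 1 mm and the scale is 1.0007. The buttons land within 1 mm of their given reader coordinates, and the right cover's lip front is at reader x ≈ -62 mm, y 15. The side fit failed because I ordered its corners wrongly, and I don't need it. Now I'll square the tool to the reader, close the fingers and approach.

Request:
jog_arm([
  {"az":6.4,"claw":0},
  {"az":6.4,"claw":0},
  {"az":6.4,"claw":0},
  {"az":6.4,"claw":0},
  {"tx":1.3,"ty":-2.7,"claw":0},
  {"tx":1.3,"ty":-2.7,"claw":0},
  {"tx":1.3,"ty":-2.7,"claw":0},
  {"tx":1.3,"ty":-2.7,"claw":0},
  {"tx":1.3,"ty":-2.7,"claw":0},
  {"tx":1.3,"ty":-2.7,"claw":0},
  {"tx":1.3,"ty":-2.7,"claw":0},
  {"tx":1.3,"ty":-2.7,"claw":0},
])

```text
invalid input at $.commands[0]: expected keys tx, ty, tz, ax, ay, az, claw
```

Request:
jog_arm([
  {"tx":1.3,"ty":-2.7},
  {"tx":1.3,"ty":-2.7},
  {"tx":1.3,"ty":-2.7},
  {"tx":1.3,"ty":-2.7},
  {"tx":1.3,"ty":-2.7},
  {"tx":1.3,"ty":-2.7},
  {"tx":1.3,"ty":-2.7},
  {"tx":1.3,"ty":-2.7},
  {"tx":1.3,"ty":-2.7},
  {"tx":1.3,"ty":-2.7},
  {},
  {},
])

```text
invalid input at $.commands[0]: expected keys tx, ty, tz, ax, ay, az, claw
```

All keys are required in every row.

Request:
jog_arm([
  {"tx":0,"ty":0,"tz":0,"ax":0,"ay":0,"az":6.4,"claw":0},
  {"tx":0,"ty":0,"tz":0,"ax":0,"ay":0,"az":6.4,"claw":0},
  {"tx":0,"ty":0,"tz":0,"ax":0,"ay":0,"az":6.4,"claw":0},
  {"tx":0,"ty":0,"tz":0,"ax":0,"ay":0,"az":6.4,"claw":0},
  {"tx":1.3,"ty":-2.7,"tz":0,"ax":0,"ay":0,"az":0,"claw":0},
  {"tx":1.3,"ty":-2.7,"tz":0,"ax":0,"ay":0,"az":0,"claw":0},
  {"tx":1.3,"ty":-2.7,"tz":0,"ax":0,"ay":0,"az":0,"claw":0},
  {"tx":1.3,"ty":-2.7,"tz":0,"ax":0,"ay":0,"az":0,"claw":0},
  {"tx":1.3,"ty":-2.7,"tz":0,"ax":0,"ay":0,"az":0,"claw":0},
  {"tx":1.3,"ty":-2.7,"tz":0,"ax":0,"ay":0,"az":0,"claw":0},
  {"tx":1.3,"ty":-2.7,"tz":0,"ax":0,"ay":0,"az":0,"claw":0},
  {"tx":1.3,"ty":-2.7,"tz":0,"ax":0,"ay":0,"az":0,"claw":0},
])

```text
time_s: 1.1
eef_pos: [0.3364, -0.249, 0.2386]
ee_rot: [-3.141, 0.0, 0.021]
contact_force: [0.3, 0.3, 0.0]
opening: 0.0103
```

Request:
jog_arm([
  {"tx":1.3,"ty":-2.7,"tz":0,"ax":0,"ay":0,"az":0,"claw":0},
  {"tx":1.3,"ty":-2.7,"tz":0,"ax":0,"ay":0,"az":0,"claw":0},
  {"tx":1.3,"ty":-2.7,"tz":0,"ax":0,"ay":0,"az":0,"claw":0},
  {"tx":1.3,"ty":-2.7,"tz":0,"ax":0,"ay":0,"az":0,"claw":0},
  {"tx":1.3,"ty":-2.7,"tz":0,"ax":0,"ay":0,"az":0,"claw":0},
  {"tx":1.3,"ty":-2.7,"tz":0,"ax":0,"ay":0,"az":0,"claw":0},
  {"tx":1.3,"ty":-2.7,"tz":0,"ax":0,"ay":0,"az":0,"claw":0},
  {"tx":1.3,"ty":-2.7,"tz":0,"ax":0,"ay":0,"az":0,"claw":0},
  {"tx":1.3,"ty":-2.7,"tz":0,"ax":0,"ay":0,"az":0,"claw":0},
  {"tx":1.3,"ty":-2.7,"tz":0,"ax":0,"ay":0,"az":0,"claw":0},
  {"tx":0,"ty":0,"tz":0,"ax":0,"ay":0,"az":0,"claw":0},
  {"tx":0,"ty":0,"tz":0,"ax":0,"ay":0,"az":0,"claw":0},
])

```text
time_s: 2.1
eef_pos: [0.4604, 0.0231, 0.2383]
ee_rot: [-3.141, 0.001, 0.024]
contact_force: [0.7, 0.2, -0.0]
opening: 0.0001
```

Request:
jog_arm([
  {"tx":0.9,"ty":-1.95,"tz":0,"ax":0,"ay":0,"az":0,"claw":0},
  {"tx":0.9,"ty":-1.95,"tz":0,"ax":0,"ay":0,"az":0,"claw":0},
  {"tx":0.9,"ty":-1.9,"tz":0,"ax":0,"ay":0,"az":0,"claw":0},
  {"tx":0,"ty":0,"tz":0,"ax":0,"ay":0,"az":0,"claw":0},
  {"tx":0,"ty":0,"tz":2.5,"ax":0,"ay":0,"az":0,"claw":0},
  {"tx":0,"ty":0,"tz":2.5,"ax":0,"ay":0,"az":0,"claw":0},
  {"tx":0,"ty":0,"tz":2.5,"ax":0,"ay":0,"az":0,"claw":0},
  {"tx":0,"ty":0,"tz":2.5,"ax":0,"ay":0,"az":0,"claw":0},
  {"tx":0,"ty":0,"tz":1.5,"ax":0,"ay":0,"az":0,"claw":0},
  {"tx":0,"ty":0,"tz":0,"ax":0,"ay":0,"az":0,"claw":0},
  {"tx":0,"ty":0,"tz":0,"ax":0,"ay":0,"az":0,"claw":0},
  {"tx":0,"ty":0,"tz":0,"ax":0,"ay":0,"az":0,"claw":0},
])

```text
time_s: 3.1
eef_pos: [0.4867, 0.08, 0.1249]
ee_rot: [3.141, -0.002, 0.02]
contact_force: [0.2, -0.6, 1.1]
opening: 0.0005
```

Request:
jog_arm([
  {"tx":0,"ty":0,"tz":0.7,"ax":0,"ay":0,"az":0,"claw":0},
  {"tx":0,"ty":0,"tz":0.7,"ax":0,"ay":0,"az":0,"claw":0},
  {"tx":0,"ty":0,"tz":0,"ax":0,"ay":0,"az":0,"claw":0},
])

```text
time_s: 3.35
eef_pos: [0.4857, 0.0807, 0.1088]
ee_rot: [-3.142, 0.001, 0.021]
contact_force: [-1.1, 1.2, -0.7]
opening: 0.0002
```

```bash
python3 - <<'E'
from h import *
from workcell import bot
im=cv2.cvtColor(optics.grab_frame("side"),cv2.COLOR_RGB2BGR)
cv2.imwrite("pics/side1.png",cv2.resize(im[120:310,165:365],None,fx=3,fy=3,interpolation=cv2.INTER_CUBIC))
s=bot.sense();print(s["time_s"],s["eef_pos"].round(4),s["contact_force"].round(1))
E
```

```text
3.4 [0.4859 0.0807 0.1092] [ 0.  -0.6 -0.2]
```

View pics/side1.png

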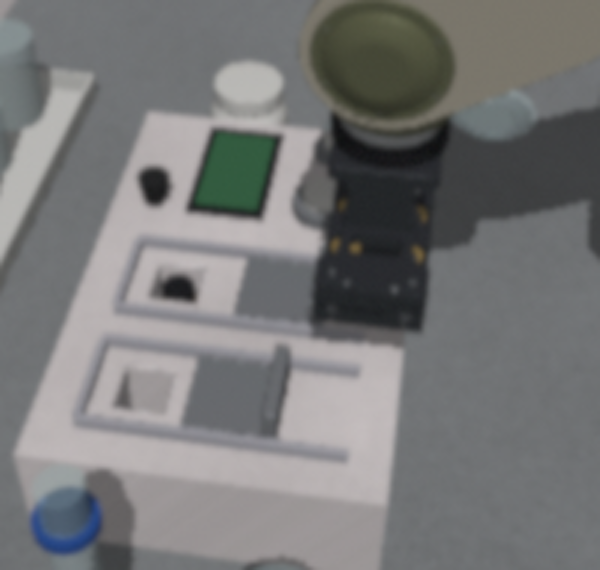

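The gripper sits in front of the middle cover, the left cover at crop (275,390) is untouched, and there is no contact force. Pushing along tool +x.

Request:
jog_arm([
  {"tx":0.5,"ty":0,"tz":0,"ax":0,"ay":0,"az":0,"claw":0},
  {"tx":0.5,"ty":0,"tz":0,"ax":0,"ay":0,"az":0,"claw":0},
  {"tx":0.5,"ty":0,"tz":0,"ax":0,"ay":0,"az":0,"claw":0},
  {"tx":0.5,"ty":0,"tz":0,"ax":0,"ay":0,"az":0,"claw":0},
  {"tx":0.5,"ty":0,"tz":0,"ax":0,"ay":0,"az":0,"claw":0},
  {"tx":0.5,"ty":0,"tz":0,"ax":0,"ay":0,"az":0,"claw":0},
  {"tx":0.5,"ty":0,"tz":0,"ax":0,"ay":0,"az":0,"claw":0},
  {"tx":0.5,"ty":0,"tz":0,"ax":0,"ay":0,"az":0,"claw":0},
])

```text
time_s: 4.07
eef_pos: [0.5266, 0.0816, 0.1097]
ee_rot: [-3.142, 0.0, 0.021]
contact_force: [-2.6, 0.1, 1.7]
opening: 0.0006
```

Request:
jog_arm([
  {"tx":0.5,"ty":0,"tz":0,"ax":0,"ay":0,"az":0,"claw":0},
  {"tx":0.5,"ty":0,"tz":0,"ax":0,"ay":0,"az":0,"claw":0},
  {"tx":0.5,"ty":0,"tz":0,"ax":0,"ay":0,"az":0,"claw":0},
  {"tx":0.5,"ty":0,"tz":0,"ax":0,"ay":0,"az":0,"claw":0},
  {"tx":0.5,"ty":0,"tz":0,"ax":0,"ay":0,"az":0,"claw":0},
  {"tx":0.5,"ty":0,"tz":0,"ax":0,"ay":0,"az":0,"claw":0},
  {"tx":0.5,"ty":0,"tz":0,"ax":0,"ay":0,"az":0,"claw":0},
])

```text
time_s: 4.65
eef_pos: [0.5617, 0.0824, 0.1097]
ee_rot: [-3.142, 0.0, 0.021]
contact_force: [-2.3, 1.3, 2.4]
opening: 0.0007
```

Request:
jog_arm([
  {"tx":0.3,"ty":0,"tz":0,"ax":0,"ay":0,"az":0,"claw":0},
  {"tx":0.3,"ty":0,"tz":0,"ax":0,"ay":0,"az":0,"claw":0},
  {"tx":0.3,"ty":0,"tz":0,"ax":0,"ay":0,"az":0,"claw":0},
  {"tx":0,"ty":0,"tz":0,"ax":0,"ay":0,"az":0,"claw":0},
])

```text
time_s: 4.98
eef_pos: [0.5707, 0.0825, 0.1096]
ee_rot: [-3.142, -0.0, 0.021]
contact_force: [-0.1, 0.5, 0.4]
opening: 0.0002
```

Request:
jog_arm([
  {"tx":0.2,"ty":0,"tz":0,"ax":0,"ay":0,"az":0,"claw":0},
  {"tx":0.2,"ty":0,"tz":0,"ax":0,"ay":0,"az":0,"claw":0},
  {"tx":0.2,"ty":0,"tz":0,"ax":0,"ay":0,"az":0,"claw":0},
])

```text
time_s: 5.23
eef_pos: [0.5762, 0.0826, 0.1096]
ee_rot: [3.142, 0.0, 0.021]
contact_force: [-2.3, -0.5, -0.2]
opening: 0.0006
```

Request:
jog_arm([
  {"tx":0.2,"ty":0,"tz":0,"ax":0,"ay":0,"az":0,"claw":0},
  {"tx":0.2,"ty":0,"tz":0,"ax":0,"ay":0,"az":0,"claw":0},
  {"tx":0.2,"ty":0,"tz":0,"ax":0,"ay":0,"az":0,"claw":0},
])

```text
time_s: 5.48
eef_pos: [0.5824, 0.0827, 0.1097]
ee_rot: [3.142, 0.0, 0.021]
contact_force: [-1.7, -0.8, 0.3]
opening: 0.0005
```

Request:
jog_arm([
  {"tx":0.2,"ty":0,"tz":0,"ax":0,"ay":0,"az":0,"claw":0},
  {"tx":0.1,"ty":0,"tz":0,"ax":0,"ay":0,"az":0,"claw":0},
])

```text
time_s: 5.65
eef_pos: [0.5854, 0.0828, 0.1097]
ee_rot: [3.142, 0.0, 0.021]
contact_force: [-2.3, -0.8, -0.5]
opening: 0.0007
```

Request:
jog_arm([
  {"tx":0.15,"ty":0,"tz":0,"ax":0,"ay":0,"az":0,"claw":0},
  {"tx":0.15,"ty":0,"tz":0,"ax":0,"ay":0,"az":0,"claw":0},
])

```text
time_s: 5.82
eef_pos: [0.5883, 0.0829, 0.1096]
ee_rot: [3.142, 0.0, 0.021]
contact_force: [-2.1, 0.6, -1.2]
opening: 0.0006
```

Request:
jog_arm([
  {"tx":0.1,"ty":0,"tz":0,"ax":0,"ay":0,"az":0,"claw":0},
  {"tx":0.1,"ty":0,"tz":0,"ax":0,"ay":0,"az":0,"claw":0},
])

```text
time_s: 5.98
eef_pos: [0.5886, 0.0829, 0.1096]
ee_rot: [3.141, 0.005, 0.021]
contact_force: [-18.4, -2.1, 9.1]
opening: 0.0007
```

Request:
jog_arm([
  {"tx":0.1,"ty":0,"tz":0,"ax":0,"ay":0,"az":0,"claw":0},
  {"tx":0.1,"ty":0,"tz":0,"ax":0,"ay":0,"az":0,"claw":0},
])

```text
time_s: 6.15
eef_pos: [0.5886, 0.0829, 0.1096]
ee_rot: [3.141, 0.011, 0.022]
contact_force: [-29.8, -3.7, 15.7]
opening: 0.0008
```

The force jumped to 30 N with no further travel, so the cover is on its stop. Backing off, rising, and looking.

Request:
jog_arm([
  {"tx":-0.5,"ty":0,"tz":0,"ax":0,"ay":0,"az":0,"claw":0},
  {"tx":-1.0,"ty":0,"tz":0,"ax":0,"ay":0,"az":0,"claw":0},
  {"tx":-1.5,"ty":0,"tz":0,"ax":0,"ay":0,"az":0,"claw":0},
  {"tx":0,"ty":0,"tz":-2.5,"ax":0,"ay":0,"az":0,"claw":0},
  {"tx":0,"ty":0,"tz":-2.5,"ax":0,"ay":0,"az":0,"claw":0},
  {"tx":-0.6,"ty":2.3,"tz":-1,"ax":0,"ay":0,"az":0,"claw":0},
  {"tx":-0.6,"ty":2.3,"tz":0,"ax":0,"ay":0,"az":0,"claw":0},
  {"tx":-0.6,"ty":2.3,"tz":0,"ax":0,"ay":0,"az":0,"claw":0},
  {"tx":-0.4,"ty":2.4,"tz":0,"ax":0,"ay":0,"az":0,"claw":0},
  {"tx":0,"ty":0,"tz":0,"ax":0,"ay":0,"az":0,"claw":0},
  {"tx":0,"ty":0,"tz":0,"ax":0,"ay":0,"az":0,"claw":0},
])

```text
time_s: 7.07
eef_pos: [0.5426, -0.0119, 0.17]
ee_rot: [3.141, -0.001, 0.019]
contact_force: [0.7, 0.3, 0.5]
opening: 0.0004
```

```bash
python3 - <<'E'
from m import *
from workcell import bot
im=cv2.cvtColor(optics.grab_frame("side"),cv2.COLOR_RGB2BGR)
cv2.imwrite("pics/side2.png",cv2.resize(im[120:310,165:365],None,fx=3,fy=3,interpolation=cv2.INTER_CUBIC))
s=bot.sense();p=s["eef_pos"];print(s["time_s"],p.round(4),s["contact_force"].round(1),inv(p[None]))
E
```

```text
scale 1.0007 yaw 1.19 t [0.5814 0.0686] res mm [[0.2, -0.1], [0.1, -0.4], [0.3, -0.1], [-0.1, 0.4], [0.0, 0.2], [-0.6, -0.0]]
7.1167 [ 0.5426 -0.011   0.1699] [-0.4 -0.1 -1. ] [[-0.0405 -0.0788]]
```

View pics/side2.png

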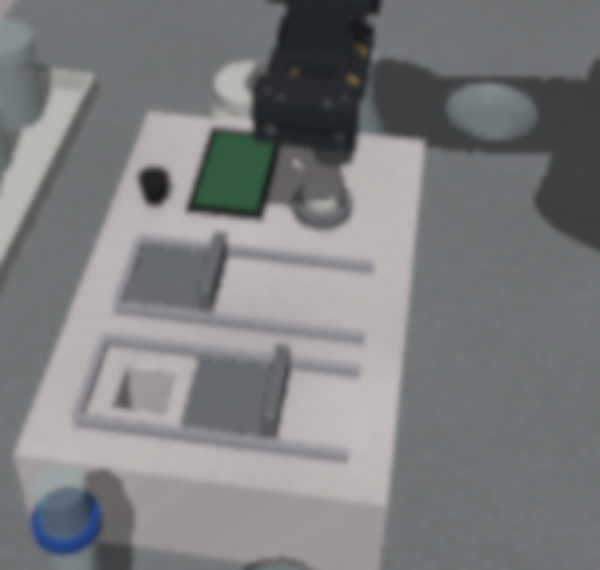

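The middle cover now lies at the back stop over its well, the left cover has not moved, and the tool is above the large button. Descending onto it.

Request:
jog_arm([
  {"tx":-0.4,"ty":0.1,"tz":1.5,"ax":0,"ay":0,"az":0,"claw":0},
  {"tx":0,"ty":0,"tz":1.5,"ax":0,"ay":0,"az":0,"claw":0},
  {"tx":0,"ty":0,"tz":1,"ax":0,"ay":0,"az":0,"claw":0},
  {"tx":0,"ty":0,"tz":0.5,"ax":0,"ay":0,"az":0,"claw":0},
  {"tx":0,"ty":0,"tz":0,"ax":0,"ay":0,"az":0,"claw":0},
])

```text
time_s: 7.53
eef_pos: [0.538, -0.0115, 0.1239]
ee_rot: [-3.141, 0.001, 0.022]
contact_force: [-0.2, -0.2, -0.5]
opening: 0.0005
```

Request:
jog_arm([
  {"tx":0,"ty":0,"tz":0.2,"ax":0,"ay":0,"az":0,"claw":0},
  {"tx":0,"ty":0,"tz":0.2,"ax":0,"ay":0,"az":0,"claw":0},
])

```text
time_s: 7.7
eef_pos: [0.5388, -0.012, 0.1214]
ee_rot: [3.141, -0.002, 0.021]
contact_force: [-0.5, 2.2, 2.3]
opening: 0.0005
```

Request:
jog_arm([
  {"tx":0,"ty":0,"tz":0.2,"ax":0,"ay":0,"az":0,"claw":0},
  {"tx":0,"ty":0,"tz":0.1,"ax":0,"ay":0,"az":0,"claw":0},
])

```text
time_s: 7.87
eef_pos: [0.5387, -0.012, 0.1182]
ee_rot: [-3.142, -0.002, 0.021]
contact_force: [1.5, 2.5, 4.1]
opening: 0.0005
```

Request:
jog_arm([
  {"tx":0,"ty":0,"tz":0.1,"ax":0,"ay":0,"az":0,"claw":0},
  {"tx":0,"ty":0,"tz":0.1,"ax":0,"ay":0,"az":0,"claw":0},
])

```text
time_s: 8.03
eef_pos: [0.5387, -0.012, 0.1163]
ee_rot: [-3.142, -0.002, 0.021]
contact_force: [1.9, 2.9, 13.3]
opening: 0.0003
```

Request:
jog_arm([
  {"tx":0,"ty":0,"tz":0.1,"ax":0,"ay":0,"az":0,"claw":0},
  {"tx":0,"ty":0,"tz":0.1,"ax":0,"ay":0,"az":0,"claw":0},
])

```text
time_s: 8.2
eef_pos: [0.5389, -0.012, 0.116]
ee_rot: [3.141, -0.002, 0.021]
contact_force: [-7.6, 4.8, 29.7]
opening: 0.0006
```

Contact began at about 0.122 m and the hard stop came at 0.116 m, which matches the 6 mm of travel; the force is 30 N on the stop. Releasing, rising, and moving clear.

Request:
jog_arm([
  {"tx":0,"ty":0,"tz":0,"ax":0,"ay":0,"az":0,"claw":0},
  {"tx":0,"ty":0,"tz":-0.5,"ax":0,"ay":0,"az":0,"claw":0},
  {"tx":0,"ty":0,"tz":-1.5,"ax":0,"ay":0,"az":0,"claw":0},
  {"tx":0,"ty":0,"tz":-2.5,"ax":0,"ay":0,"az":0,"claw":0},
  {"tx":0,"ty":0,"tz":-3,"ax":0,"ay":0,"az":0,"claw":0},
  {"tx":0,"ty":0,"tz":-3,"ax":0,"ay":0,"az":0,"claw":0},
  {"tx":-2.5,"ty":0,"tz":-2,"ax":0,"ay":0,"az":0,"claw":0},
  {"tx":-3,"ty":0,"tz":0,"ax":0,"ay":0,"az":0,"claw":0},
  {"tx":-3,"ty":0,"tz":0,"ax":0,"ay":0,"az":0,"claw":0},
  {"tx":-3,"ty":0,"tz":0,"ax":0,"ay":0,"az":0,"claw":0},
  {"tx":0,"ty":0,"tz":0,"ax":0,"ay":0,"az":0,"claw":0},
  {"tx":0,"ty":0,"tz":0,"ax":0,"ay":0,"az":0,"claw":0},
])

```text
time_s: 9.2
eef_pos: [0.4226, -0.0148, 0.239]
ee_rot: [3.141, -0.0, 0.02]
contact_force: [0.4, -0.3, 0.1]
opening: 0.0002
```

```bash
python3 - <<'E'
from h import *
from workcell import bot
a=cv2.cvtColor(optics.grab_frame("side"),cv2.COLOR_RGB2BGR)
b=cv2.cvtColor(optics.grab_frame("top"),cv2.COLOR_RGB2BGR)
r=lambda i,k:cv2.resize(i,None,fx=k,fy=k,interpolation=cv2.INTER_CUBIC)
A=r(a[120:370,165:365],2.4); B=r(b[110:270,100:400],1.3)
o=np.zeros((600,800,3),np.uint8); o[:600,:400]=r(a[120:370,165:365],2)[:500].copy() if 0 else 0
A=r(a[120:370,165:365],2); o[:500,:400]=A; o[:208,410:800]=B
o[220:220+342,410:410+390]=cv2.resize(b[122:236,150:310],(390,342)) if 0 else cv2.resize(b[122:236,150:280],(390,342))
cv2.imwrite("pics/final.png",o)
s=bot.sense();print(s["time_s"],s["eef_pos"].round(4),s["contact_force"].round(1))
E
```

```text
9.3 [ 0.4239 -0.0149  0.2388] [ 0.6 -0.3 -0.4]
```

View pics/final.png

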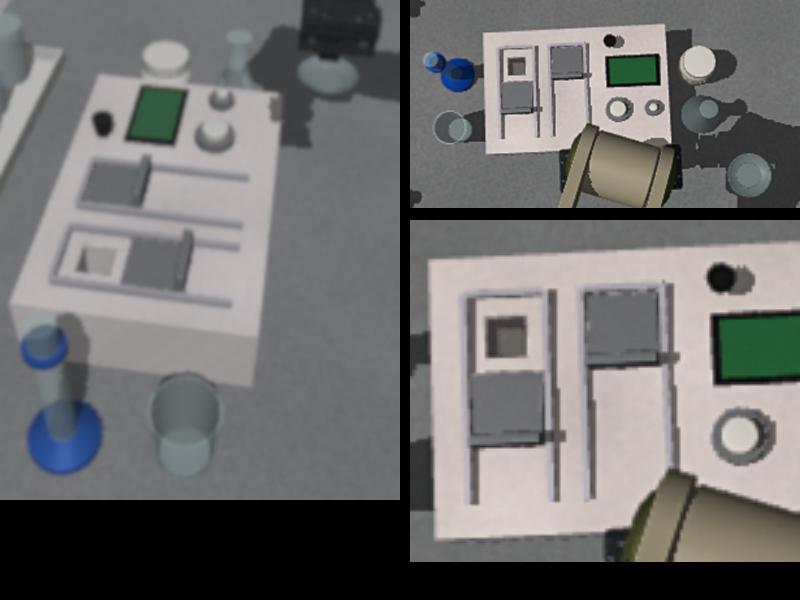

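The middle cover is shut against the back rail and the left cover still sits below its open well, lip at about (507,440). The large button (740,435) is up, all the glassware is where it stood, and the robot is clear with no contact force. Handing in.

```bash
python3 -c "
from workcell import bot
print(bot.sign_off())"
```

```text
the job is handed in; nothing more can be done
None
```

I shut the cover over the vial, pressed the large button fully down and let it come back up, then handed the job in at about 9.3 s. No verdict was reported.

- **Which chamber:** the vial's black cap was in the middle (right) chamber, so I pushed that cover along the reader's +x with the closed fingertips. It slid at about 2 N. At the stop the force rose to 30 N with no further travel.
- **Button:** contact came at about 0.122 m and the hard stop at 0.116 m, which matches the stated 6 mm of travel. I then released it and moved clear.
- **Last pictures:** by eye, the middle cover is shut, the left cover is where it started, both buttons are up and the glassware is in place. The contact force was about zero. The vial is hidden under the shut cover, so I could not see it at the end.
- **What failed:** one side-camera check of the reader's position failed because I ordered the corner points wrongly. I relied on the top camera instead, whose fit was within 1 mm. The first two move calls were refused because rows must list every key, and nothing moved.

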